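Slide the measuring cylinder into its bench guard

TASK

Park the tall glass measuring cylinder in the low three-sided steel guard on the worktop: with the fingers, push it gently and low down, at its foot, so that it slides upright over the worktop into the guard's open side until its foot rests against the back strip. Do not pinch or lift it or let it rock over, leave it standing there, and leave the other things where they are.

Things in the scene. Friction and masses are not known exactly. Their poses are not given: they have to be found in the camera images.
- cylinder: Clear measuring cylinder, 245 mm tall, 0.1 to 0.17 kg, tube 30 mm across, on a flat six-sided foot with blue edge, 62 mm over the flats, 69 mm over the corners. Loose on the worktop. Origin: centre of the foot's underside; z up the tube. To the touch it is solid, tapering evenly from foot to mouth: push only at the foot; pushed high it tips.
- bench_guard: Fixed low U of 4 mm steel strip, 22 mm high, no floor, open to its own -x. Origin: on the worktop, where the foot's centre stands when home. Inner faces: back at x = +33 mm, sides at y = +/-46 mm from the back to x = -22 mm, then flaring 38 degrees to a 128 mm mouth at x = -45 mm. Screw tabs outside reach y = +/-67 mm. Its x axis (the way in) points to the robot's right (-y), within 0.25 rad.
- reagent_bottle: Brown reagent bottle with a white cap, 68 mm across, 150 mm tall, loose; origin at the centre of its underside. Not to be moved.
- beaker: Glass beaker, 52 mm across, 70 mm tall, loose; origin at the centre of its underside. Not to be moved.
- vial: Small vial with a white cap, 30 mm across, 60 mm tall, loose; origin at the centre of its underside. Not to be moved.
- timer: Bench timer, 56 x 66 mm, 17 mm high, loose; origin at the centre of its underside. Not to be moved.

How it is judged:
By the outcome, as a careful person would: the job done as asked, in the order asked, and still so for the second after the job is handed in, with the robot touching nothing.
It also fails if it takes over 51 s, if anything falls off the work surface, if the arm or the gripper's body presses on something with over 40 N, if the wrist force passes 120 N, or if a joint passes its speed limit or range.

ROBOT

A 6-joint arm with a two-finger parallel gripper is mounted at the origin on a cart in front of the work surface, level with it; the furniture and walls round the work are solid. World frame = base frame: x ahead of the robot, y to its left, z up, the work surface at z = 0. Lengths are in m, angles in rad, forces in N, time in s.
With the tool pointing down it reaches from about 0.25 to 0.85 m from the base axis. Payload 12.5 kg.
Tool frame: the origin (TCP) lies on the centre line of the jaws, within the pads' length; the fingertips stand 8 mm ahead of it and the grasp point (between the pads) lies 11 mm behind it; z points along the fingers, y is the line along which they close (so a half turn about z gives the same grasp; the last joint's range is limited). The gripper opens to 93 mm and grips with 3 to 60 N. Pads are 15 mm wide; open, the fingers measure 128 mm over their backs; the gripper's body (75 mm by 188 mm) begins 65 mm behind the grasp point.
Start: joints at [-1.263, 0.351, 1.652, -0, 1.139, -0.085], TCP at [0.211, -0.508, 0.227] pointing down, gripper open.
Joint ranges: [-2.75, 2.75], [-0.79, 2.1], [0.01, 2.65], [-1.57, 4.71], [0.07, 3.14], [-2.87, 2.87]. Speed limits (rad/s): [2.22, 2.22, 2.79, 3.14, 3.14, 3.14].

INTERFACE

Orientations are given as a unit quaternion [x, y, z, w].
In Python, from rig import bot, camera, camera_params, outline_of gives the robot as it stands. The module is installed in compiled form; this text tells all that it offers.
- The arm moves only by the tool arm_command, never from a script. Its argument "commands" is a list of rows, each a list of 3 entries, a list of its own where there are three numbers: the shift along the tool's x, y, z in mm, then the turn, a rotation vector about the tool's x, y, z in degrees, then the finger opening in mm, from 0 to 93. A call has 1 to 12 rows; each row is the pose to reach, as a shift and turn from the pose commanded when the call began, along the tool's axes at that moment; what a row does not reach only later rows make up. A row lasts 1/8 s, in which the tool goes at most 62.5 mm and 10.7 degrees, less where a joint would pass 70% of its speed; a pose out of reach is approached as far as the arm can. A call with a gripper value outside its range is refused whole. The fingers move at their own pace and stop on an object; the grip force is fixed at half the most. Time passes only in rows, so rows that repeat a pose let the fingers close. It gives the time, the measured TCP pose, the force, the opening and the grip force at its end, in the units of the state.
- bot.read_state(): the state, without advancing time (a new reading comes with each control period).
- camera(name): name is "side" or "top"; returns the picture (420x560x3 uint8, red, green, blue); there is no depth.
- camera_params(name): a dict with "fovy" (degrees; the focal length in pixels is half the picture's height over the tangent of half this angle, whatever the lens; pixels are square), "cx", "cy" (the principal point, pixels), "R" (3x3) and "t" (3): a world point X has camera coordinates R X + t. Camera axes: x right, y down, z forward; pixel columns grow to the right and rows downward; lengths in m; the calibration is good to about 2 mm. A picture is of the moment at which its call begins. camera_params takes no time and is no camera call.
- bot.hand_in(): hands the job in; it is judged then, once.
Trained networks look in the newest picture that a camera, given by its name, has taken for a name from the list of things; names that differ only in an ending like _2 or _b are one class to them, and where a whole thing is asked for, a point or a joint stands for the part that bears it (a point fixed in the world has none). Each returns a list of dicts, best first, with "p" (0 to 1); they miss things now and then, are a little off and sometimes report something else, mostly with a low value. They report only what shows in the picture. A call takes as long as a camera call.
- outline_of(name, camera): "region" (420x560 bool, what is visible of it) and "at" ([column, row] in pixels, amid what is visible of it).
The state is a dict: "time_s": time; "joint_pos": joint angles; "joint_vel": joint speeds; "joint_efforts": joint torques, N m; "position": TCP position; "eef_rot": TCP orientation; "contact_force": force on the tool from outside, world axes, zero at the start; "moment": the same for the moment, N m; "gripper_width": finger opening in m; "gripper_force": force on a finger pad.
Only numpy, scipy, OpenCV 4.12 (cv2) and the standard library are available. Lean on these libraries where they do the work, as an engineer would, in place of code of your own. Each camera call takes 0.05 s, during which the arm holds its last target. There are 200 camera calls.

## Working session

There is one attempt and no reset: what is moved stays moved. The work goes in short steps, Python scripts to look and compute and a tool call to move; the robot and the scene stay as the last step left them, time stands still between calls to the robot, and variables do not carry over. Pictures are saved under pics/ and viewed, at most 10 in all, crops included, and the job is handed in when it is done.

Besides the shell and the picture viewer there is one more tool, called after ">>>" by a JSON object that holds its "name" and its "arguments". arm_command: Moves the arm, as the interface text tells. Its arguments: {"type":"object","properties":{"commands":{"type":"array","items":{"type":"array"}}},"required":["commands"]}

```bash
mkdir -p pics; cat > h.py <<'E'
import numpy as np,cv2
from rig import bot,camera,camera_params,outline_of
def ray(cam,uv):
    p=camera_params(cam);f=210/np.tan(np.radians(p["fovy"])/2)
    R=np.array(p["R"]);t=np.array(p["t"])
    d=R.T@np.array([(uv[0]-p["cx"])/f,(uv[1]-p["cy"])/f,1]);return -R.T@t,d
def onz(cam,uv,z=0):
    o,d=ray(cam,uv);return (o+d*(z-o[2])/d[2])
def proj(cam,X):
    p=camera_params(cam);f=210/np.tan(np.radians(p["fovy"])/2)
    c=np.array(p["R"])@np.array(X)+np.array(p["t"]);return np.array([p["cx"]+f*c[0]/c[2],p["cy"]+f*c[1]/c[2]])
E
python3 - <<'E'
from h import *
s=bot.read_state();print(s)
for c in("top","side"):
    im=camera(c);cv2.imwrite(f"pics/{c}0.png",im[:,:,::-1])
    p=camera_params(c);print(c,p["fovy"],-np.array(p["R"]).T@np.array(p["t"]))
    for n in["cylinder","bench_guard","reagent_bottle","beaker","vial","timer"]:
        for r in outline_of(n,c)[:2]:
            ys,xs=np.where(r["region"]);print(n,round(r["p"],2),r["at"],xs.min(),xs.max(),ys.min(),ys.max(),onz(c,r["at"]).round(3))
E
```

```text
{'time_s': 0.0, 'joint_pos': array([-1.26260571e+00,  3.51261633e-01,  1.65243537e+00, -1.38599666e-05,
        1.13911013e+00, -8.46196390e-02]), 'joint_vel': array([-0.00057897,  0.00019502, -0.00045574, -0.00030747, -0.00066897,
       -0.00144961]), 'joint_efforts': array([ 9.37843506e-04, -4.97318709e+01, -2.85253966e+01,  7.00534182e-02,
        2.57314125e-02, -1.10379938e-04]), 'position': array([ 0.21043771, -0.50777562,  0.22608323]), 'eef_rot': array([ 9.80773687e-01,  1.95147650e-01, -7.39928946e-05, -6.02751169e-04]), 'contact_force': array([ 0.22666962, -0.47715985, -0.10719675]), 'moment': array([ 0.04880958,  0.02409549, -0.02432194]), 'gripper_force': 0.0, 'gripper_width': 0.09292005812018342}
top 49.54763337022364 [0.35805326 0.09069516 1.07416341]
cylinder 0.73 [188.0, 238.4] 164 208 219 258 [0.495 0.298 0.   ]
bench_guard 0.74 [376.2, 209.3] 346 381 190 246 [ 0.578 -0.151  0.   ]
bench_guard 0.48 [295.5, 285.0] 284 313 272 297 [0.393 0.041 0.   ]
reagent_bottle 0.6 [191.9, 150.4] 175 211 130 171 [0.713 0.302 0.   ]
beaker 0.79 [335.4, 157.9] 325 349 141 170 [ 0.705 -0.052  0.   ]
vial 0.46 [251.7, 280.1] 246 260 276 289 [0.401 0.143 0.   ]
timer 0.82 [298.0, 284.7] 285 313 272 297 [0.393 0.035 0.   ]
side 42.25380874081321 [0.03897168 0.82572648 0.8123791 ]
cylinder 0.72 [245.8, 247.6] 234 266 183 299 [ 0.553  0.204 -0.   ]
bench_guard 0.87 [331.2, 165.8] 294 352 153 191 [ 0.558 -0.148  0.   ]
reagent_bottle 0.81 [164.7, 217.7] 147 185 185 252 [0.756 0.237 0.   ]
beaker 0.89 [264.1, 153.7] 253 273 138 171 [ 0.724 -0.09   0.   ]
beaker 0.53 [330.0, 167.1] 294 352 153 188 [ 0.557 -0.142  0.   ]
timer 0.92 [353.4, 232.7] 336 370 218 246 [ 0.393  0.031 -0.   ]
```

View pics/top0.png

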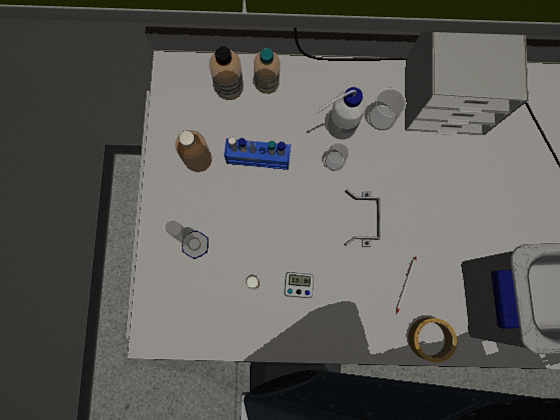

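View pics/side0.png

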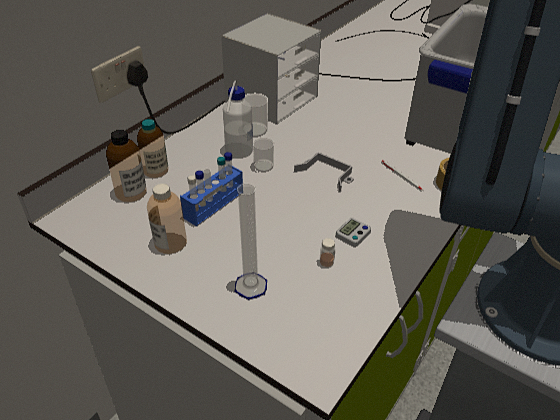

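The top view shows the cylinder foot at about (195,244), with the tube leaning to (175,228). The guard spans about (346–380, 190–246) and opens left, towards the cylinder. The path between them is clear; the vial (252,282) and timer (299,285) lie below it. The side view agrees, with the foot at (252,286) and the guard at (325,170).

```bash
cat >> h.py <<'E'
from scipy.optimize import least_squares
def foot(cam,lim=None):
    im=camera(cam).astype(int);r,g,b=im[...,0],im[...,1],im[...,2]
    m=(b-r>25)&(b-g>15)
    if lim is not None:
        u,v=proj(cam,[*lim,0.004]);yy,xx=np.mgrid[:420,:560];m&=np.hypot(xx-u,yy-v)<(24 if cam=="top" else 28)
    ys,xs=np.where(m)
    P=np.array([onz(cam,(x,y),0.006)[:2] for x,y in zip(xs,ys)])
    s=least_squares(lambda c:np.hypot(*(P-c).T)-0.0325,P.mean(0),loss="soft_l1",f_scale=.003)
    return s.x,len(P),im
G=np.array([[-.045,.064],[-.022,.046],[.033,.046],[.033,-.046],[-.022,-.046],[-.045,-.064]])
def gpts(q,z):
    c,s=np.cos(q[2]),np.sin(q[2]);return [(q[0]+c*x-s*y,q[1]+s*x+c*y,z) for x,y in G]
E
python3 - <<'E'
from h import *
for c,l in(("top",(.478,.283)),("side",(.478,.283))):
    print(c,onz("top",(195,244)),onz("side",(252,286)))
    p,n,im=foot(c,l);print(p.round(4),n)
# guard fit: dark pixels in the top
im=camera("top");g=cv2.cvtColor(im,cv2.COLOR_RGB2GRAY)
# strip top edge centreline at z=.022 offset 2mm; render & correlate against darkness
sub=cv2.GaussianBlur(255-g.astype(np.float32),(0,0),1.2)
def pl(q,z=.022,n=30):
    S=G*1.0; S=S+np.array([[0,.002],[0,.002],[.002,.002],[.002,-.002],[0,-.002],[0,-.002]])
    c,s=np.cos(q[2]),np.sin(q[2]);pts=[]
    for a,b in zip(S[:-1],S[1:]):
        for k in np.linspace(0,1,n):
            x,y=a+(b-a)*k;pts.append(proj("top",(q[0]+c*x-s*y,q[1]+s*x+c*y,z)))
    return np.array(pts,np.float32)
def cost(q,z=(.022,.011,.002)):
    t=0
    for zz in z:
        P=pl(q,zz,12);t-=cv2.remap(sub,P[:,0].reshape(-1,1),P[:,1].reshape(-1,1),1).mean()
    return t
from scipy.optimize import differential_evolution as de
s=de(cost,[(.53,.62),(-.18,-.08),(-np.pi/2-.26,-np.pi/2+.26)],seed=1,maxiter=25,popsize=8,tol=1e-6)
print(s.x,s.fun)
q=s.x
out=cv2.resize(im[180:260,150:400],None,fx=3.2,fy=3.2,interpolation=2)[:,:,::-1].copy()
for z,col in((.022,(0,0,255)),(0,(0,255,0))):
    P=np.array([proj("top",a) for a in gpts(q,z)]);P=((P-[150,180]+.5)*3.2).astype(int);cv2.polylines(out,[P.reshape(-1,1,2)],False,col,1)
cs=camera("side");o2=cv2.resize(cs[140:310,220:370],None,fx=2,fy=2,interpolation=2)[:,:,::-1].copy()
for z,col in((.022,(0,0,255)),(0,(0,255,0))):
    P=np.array([proj("side",a) for a in gpts(q,z)]);P=((P-[220,140]+.5)*2).astype(int);cv2.polylines(o2,[P.reshape(-1,1,2)],False,col,1)
W=np.zeros((600,800,3),np.uint8);W[:256]=out;W[258:598,:300]=o2
cv2.imwrite("pics/fit.png",W)
for n,uv in(("vial",(252,282)),("timer",(299,285))):print(n,onz("top",uv,.03))
E
```

```text
top [0.4822959  0.28023975 0.        ] [0.47847032 0.28001411 0.        ]
[0.483 0.282] 60
side [0.4822959  0.28023975 0.        ] [0.47847032 0.28001411 0.        ]
[0.4808 0.2821] 104Traceback (most recent call last):
    calc_energies = list(
        self._mapwrapper(self.func, parameters_pop[0:S])
    )
    return self.f(x, *self.args)
           ~~~~~~^^^^^^^^^^^^^^^
  File "<stdin>", line 19, in cost
  File "<stdin>", line 14, in pl
  File "h.py", line 10, in proj
    p=camera_params(cam);f=210/np.tan(np.radians(p["fovy"])/2)
ValueError: time passes only in moves, steps and waits

The above exception was the direct cause of the following exception:

Traceback (most recent call last):
RuntimeError: The map-like callable must be of the form f(func, iterable), returning a sequence of numbers the same length as 'iterable'
```

camera_params has a call limit, so I'll cache its result.

```bash
sed -i 's/^from rig import.*/from rig import bot,camera,outline_of\nfrom rig import camera_params as _cp\nimport functools\ncamera_params=functools.lru_cache(_cp)/' h.py
python3 - <<'E'
from h import *
im=camera("top");g=cv2.cvtColor(im,cv2.COLOR_RGB2GRAY)
sub=cv2.GaussianBlur(255-g.astype(np.float32),(0,0),1.2)
S=G+np.array([[0,.002],[0,.002],[.002,.002],[.002,-.002],[0,-.002],[0,-.002]])
L=np.vstack([a+(b-a)*np.linspace(0,1,12)[:,None] for a,b in zip(S[:-1],S[1:])])
def cost(q):
    c,s=np.cos(q[2]),np.sin(q[2]);t=0
    for zz in(.022,.011,.002):
        P=np.array([proj("top",(q[0]+c*x-s*y,q[1]+s*x+c*y,zz)) for x,y in L],np.float32)
        t-=cv2.remap(sub,P[:,0].reshape(-1,1),P[:,1].reshape(-1,1),1).mean()
    return t
from scipy.optimize import differential_evolution as de
s=de(cost,[(.53,.62),(-.18,-.08),(-np.pi/2-.26,-np.pi/2+.26)],seed=1,maxiter=25,popsize=8,tol=1e-6)
q=s.x;print(q,s.fun)
W=np.zeros((600,800,3),np.uint8)
def ov(cam,im,x0,y0,w,h,k):
    out=cv2.resize(im[y0:y0+h,x0:x0+w],None,fx=k,fy=k,interpolation=2)[:,:,::-1].copy()
    for z,col in((.022,(0,0,255)),(0,(0,255,0))):
        P=np.array([proj(cam,a) for a in gpts(q,z)]);P=((P-[x0,y0]+.5)*k).astype(int);cv2.polylines(out,[P.reshape(-1,1,2)],False,col,1)
    a=np.linspace(0,6.28,40)
    P=np.array([proj(cam,(.482+.033*np.cos(t),.282+.033*np.sin(t),.004)) for t in a]);P=((P-[x0,y0]+.5)*k).astype(int);cv2.polylines(out,[P.reshape(-1,1,2)],True,(0,255,255),1)
    return out
W[:256]=ov("top",im,150,180,250,80,3.2);W[258:598,:300]=ov("side",camera("side"),220,140,150,170,2)
cv2.imwrite("pics/fit.png",W)
for n,uv in(("vial",(252,282)),("timer",(299,285))):print(n,onz("top",uv,.03))
E
```

```text
[ 0.55386337 -0.11708695 -1.59140688] -501.89715576171875
vial [0.39580916 0.14082922 0.03      ]
timer [0.39183929 0.03402568 0.03      ]
```

View pics/fit.png

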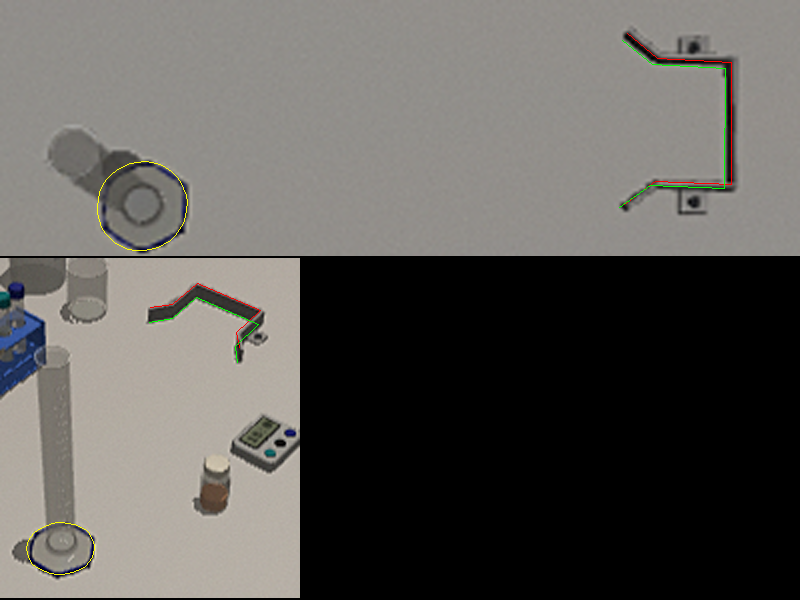

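The fit overlays match in both cameras: guard at (0.554, -0.117) with yaw -1.591, foot at (0.482, 0.282). The plan is to tilt the tool back 30° so the gripper body clears the tube. Two fingertips set about 40 mm apart will push at the foot along one straight line, roughly -80°.

```bash
cat >> h.py <<'E'
from scipy.spatial.transform import Rotation as Ro
def tool(tip,ang,tilt=30):
    a=np.radians(ang);t=np.radians(tilt);d=np.array([np.cos(a),np.sin(a),0])
    z=np.sin(t)*d-np.cos(t)*np.array([0,0,1]);y=np.array([-d[1],d[0],0])
    M=np.c_[np.cross(y,z),y,z];return np.array(tip)-.008*z,M
def rel(p0,M0,p,M):
    return (M0.T@(p-p0)*1000).round(1),np.degrees(Ro.from_matrix(M0.T@M).as_rotvec()).round(2)
def now():
    s=bot.read_state();return s["position"],Ro.from_quat(s["eef_rot"]).as_matrix()
E
python3 - <<'E'
from h import *
p0,M0=now()
f=np.array([.482,.282]);d=np.array([.554,-.117])-f;ang=np.degrees(np.arctan2(d[1],d[0]));d/=np.hypot(*d);print(ang)
for b,z in((.075,.33),):
    p,M=tool([*(f-d*b),z],ang);print(p,rel(p0,M0,p,M))
    pm=(p0+p)/2;pm[2]=.33
    print(pm,rel(p0,M0,pm,M))
E
```

```text
-79.77099171264047
[0.46797094 0.35974436 0.3369282 ] (array([ 570. , -703.2, -110.3]), array([-20.32, -25.21, -75.83]))
[ 0.33925231 -0.07417193  0.33      ] (array([ 285. , -351.6, -103.4]), array([-20.32, -25.21, -75.83]))
```

>>> {"name": "arm_command", "arguments": {"commands": [[[40, -50, -30], [-2, -3, -8], 40], [[90, -100, -60], [-4, -6, -16], 40], [[130, -150, -80], [-7, -9, -25], 40], [[170, -200, -100], [-9, -12, -34], 40], [[200, -250, -104], [-12, -15, -43], 40], [[240, -300, -104], [-15, -18, -52], 40], [[285, -352, -104], [-17, -21, -61], 40], [[320, -395, -105], [-19, -23, -69], 40], [[355, -438, -106], [-20, -25, -76], 40], [[390, -481, -107], [-20.3, -25.2, -75.8], 40], [[390, -481, -107], [-20.3, -25.2, -75.8], 40], [[390, -481, -107], [-20.3, -25.2, -75.8], 40]]}}

```text
time_s: 2.45
position: [0.3873, 0.0875, 0.3333]
eef_rot: [0.618, 0.742, -0.166, 0.199]
contact_force: [-0.8, -1.1, -0.4]
gripper_width: 0.0401
gripper_force: 0.0
```

```bash
python3 - <<'E'
from h import *
p0,M0=now();print(p0,M0.round(2),bot.read_state()["joint_pos"].round(2),bot.read_state()["gripper_width"])
f=np.array([.482,.282]);d=np.array([.554,-.117])-f;d/=np.hypot(*d)
p,M=tool([*(f-d*.08),.33],-79.77);print(p,rel(p0,M0,p,M))
E
```

```text
[0.38725105 0.08753717 0.33331553] [[-0.16  0.98  0.09]
 [ 0.85  0.18 -0.49]
 [-0.5  -0.   -0.87]] [ 0.44  0.04  1.86 -0.51  1.41  0.38] 0.040074380566666984
[0.46708296 0.36466488 0.3369282 ] (array([ 221.8,  128.5, -132.2]), array([ 0.05, -0.02,  0.15]))
```

>>> {"name": "arm_command", "arguments": {"commands": [[[37, 21, -22], [0, 0, 0], 40], [[74, 43, -44], [0, 0, 0], 40], [[111, 64, -66], [0, 0, 0], 40], [[148, 86, -88], [0, 0, 0], 40], [[185, 107, -110], [0, 0, 0], 40], [[222, 128.5, -132], [0, 0, 0], 40], [[222, 128.5, -132], [0, 0, 0], 40], [[242, 128.5, -97], [0, 0, 0], 40], [[267, 128.5, -54], [0, 0, 0], 40], [[292, 128.5, -11], [0, 0, 0], 40], [[317, 128.5, 33], [0, 0, 0], 40], [[327, 128.5, 50], [0, 0, 0], 40]]}}

```text
time_s: 3.95
position: [0.4669, 0.3604, 0.1252]
eef_rot: [0.62, 0.741, -0.168, 0.198]
contact_force: [-0.3, 0.3, 0.5]
gripper_width: 0.0401
gripper_force: 0.0
```

```bash
python3 - <<'E'
from h import *
p0,M0=now();print(p0,bot.read_state()["joint_pos"].round(2))
for c in("top","side"):
    try:
        q,n,im=foot(c,(.482,.282));print(c,q,n)
    except Exception as e: print(e);im=camera(c)
    if c=="side":cv2.imwrite("pics/s1.png",im[:,:,::-1])
f=np.array([.482,.282]);d=np.array([.554,-.117])-f;d/=np.hypot(*d)
for b,z in((.08,.008),(.045,.008)):
    p,M=tool([*(f-d*b),z],-79.77);print(p,rel(p0,M0,p,M))
E
```

```text
[0.46692054 0.36042697 0.12515462] [ 0.77  0.71  1.44 -0.44  1.34  0.77]
top [0.48279224 0.28167074] 65
side [0.48119726 0.2824444 ] 85
[0.46708296 0.36466488 0.0149282 ] (array([58.8,  1.2, 93.3]), array([-0.2 ,  0.09,  0.01]))
[0.47329836 0.33022117 0.0149282 ] (array([ 28.6,   1.3, 110.8]), array([-0.2 ,  0.09,  0.01]))[ WARN:0@1.322] global loadsave.cpp:1063 imwrite_ Unsupported depth image for selected encoder is fallbacked to CV_8U.
```

View pics/s1.png

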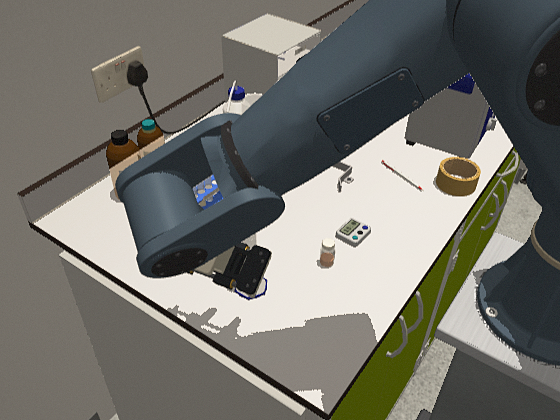

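The side view shows the gripper behind the cylinder, over its +y side. The foot is unmoved at (252,286). Next I descend and close in to about 10 mm behind the foot.

>>> {"name": "arm_command", "arguments": {"commands": [[[15, 1, 25], [0, 0, 0], 40], [[30, 1, 50], [0, 0, 0], 40], [[45, 1, 72], [0, 0, 0], 40], [[54, 1, 86], [0, 0, 0], 40], [[58.5, 1, 93], [0, 0, 0], 40], [[58.5, 1, 93], [0, 0, 0], 40], [[50, 1, 98], [0, 0, 0], 40], [[42, 1, 103], [0, 0, 0], 40], [[36, 1, 106.5], [0, 0, 0], 40], [[32, 1, 109], [0, 0, 0], 40], [[32, 1, 109], [0, 0, 0], 40]]}}

```text
time_s: 5.42
position: [0.4733, 0.336, 0.0166]
eef_rot: [0.62, 0.741, -0.166, 0.198]
contact_force: [-1.4, 0.3, -1.2]
gripper_width: 0.0399
gripper_force: 0.0
```

```bash
python3 - <<'E'
from h import *
p0,M0=now()
f=np.array([.482,.282])
for c in("top","side"):
    q,n,im=foot(c,f);print(c,q,n)
d=np.array([.554,-.117])-f;d/=np.hypot(*d)
tip=p0+.008*M0[:,2];print(p0,tip,"back",(f-tip[:2])@d,"lat",np.cross(d,f-tip[:2]))
for b in(.034,-.066):
    p,M=tool([*(f-d*b),.008],-79.77);print(p,rel(p0,M0,p,M))
E
```

```text
top [0.48268514 0.28163854] 67
side [0.47769587 0.28523992] 17
[0.47328013 0.33602982 0.01659266] [0.4739865  0.33209496 0.00966317] back 0.05072179958550284 lat -0.001009882334110047
[0.47525178 0.31939601 0.0149282 ] (array([-13.7,  -1. ,   9.8]), array([-0.03, -0.02, -0.05]))
[0.49301008 0.22098543 0.0149282 ] (array([-100.3,   -0.9,   59.8]), array([-0.03, -0.02, -0.05]))<stdin>:7: DeprecationWarning: Arrays of 2-dimensional vectors are deprecated. Use arrays of 3-dimensional vectors instead. (deprecated in NumPy 2.0)
```

>>> {"name": "arm_command", "arguments": {"commands": [[[-2.7, -1, 3.3], [0, 0, 0], 40], [[-6.1, -1, 5.3], [0, 0, 0], 40], [[-9.6, -1, 7.3], [0, 0, 0], 40], [[-12.2, -1, 8.8], [0, 0, 0], 40], [[-14.8, -1, 10.3], [0, 0, 0], 40], [[-17.4, -1, 11.8], [0, 0, 0], 40], [[-20.8, -1, 13.8], [0, 0, 0], 40], [[-25.2, -1, 16.3], [0, 0, 0], 40], [[-30.4, -1, 19.3], [0, 0, 0], 40], [[-35.6, -1, 22.3], [0, 0, 0], 40], [[-40.8, -1, 25.3], [0, 0, 0], 40], [[-40.8, -1, 25.3], [0, 0, 0], 40]]}}

```text
time_s: 7.02
position: [0.4807, 0.2884, 0.015]
eef_rot: [0.62, 0.741, -0.166, 0.198]
contact_force: [0.1, -0.4, 0.1]
gripper_width: 0.0401
gripper_force: 0.0
```

```bash
cat > chk.py <<'E'
from h import *
import sys
exp=np.array([float(a) for a in sys.argv[1:3]]);ang0=float(sys.argv[3])
s=bot.read_state();p0,M0=now();tip=p0+.008*M0[:,2]
for c in("top","side"):
    try:q,n,im=foot(c,exp);print(c,q.round(4),n)
    except Exception as e:print(c,e);im=camera(c)
    r=outline_of("cylinder",c)
    if r:print(r[0]["p"],r[0]["at"])
    cv2.imwrite(f"pics/{c}_n.png",im[:,:,::-1].astype(np.uint8))
print("t",s["time_s"],"tip",tip.round(4),"F",s["contact_force"].round(2),s["joint_pos"].round(2))
x0,y0=(proj("top",[*exp,0])-[45,40]).astype(int);im=cv2.imread("pics/top_n.png")
x1,y1=(proj("side",[*exp,.08])-[45,55]).astype(int);i2=cv2.imread("pics/side_n.png")
k=lambda i,x,y,w,h:cv2.resize(i[max(y,0):y+h,max(x,0):x+w],(w*4,h*4),interpolation=2)
A=k(im,x0,y0,90,110);B=k(i2,x1,y1,90,110);cv2.imwrite(sys.argv[4],np.hstack([A,B]))
tipd=np.array([np.cos(np.radians(ang0)),np.sin(np.radians(ang0))])
E
python3 chk.py .487 .249 -80 pics/c1.png
```

```text
top [0.4858 0.2561] 64
0.7 [199.7, 240.8]
side Initial guess is outside of provided bounds
0.56 [348.9, 179.2]
t 7.025 tip [0.4814 0.2845 0.0081] F [ 0.08 -0.38  0.11] [ 0.67  0.8   1.59 -0.52  1.08  0.82]h.py:23: RuntimeWarning: Mean of empty slice.
  s=least_squares(lambda c:np.hypot(*(P-c).T)-0.0325,P.mean(0),loss="soft_l1",f_scale=.003)
  ret = ret.dtype.type(ret / rcount)
```

View pics/c1.png

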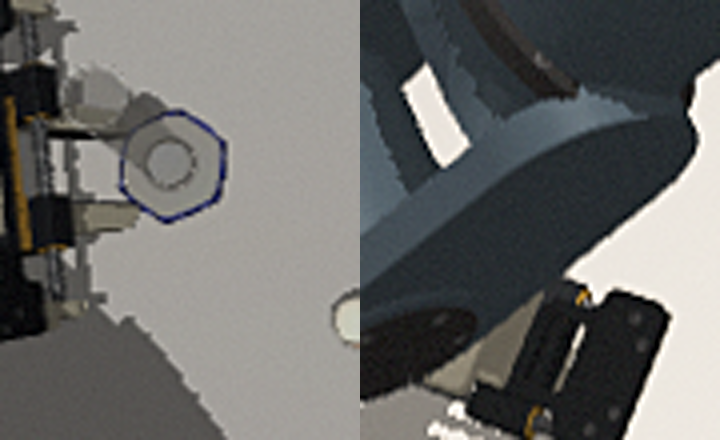

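The foot is nested between both fingertips, upright, at (0.486, 0.256), and it moved along the intended line. I'll keep pushing.

>>> {"name": "arm_command", "arguments": {"commands": [[[-2.6, 0, 1.5], [0, 0, 0], 40], [[-6.9, 0, 4], [0, 0, 0], 40], [[-13, 0, 7.5], [0, 0, 0], 40], [[-19.9, 0, 11.5], [0, 0, 0], 40], [[-26.8, 0, 15.5], [0, 0, 0], 40], [[-33.8, 0, 19.5], [0, 0, 0], 40], [[-40.7, 0, 23.5], [0, 0, 0], 40], [[-47.6, 0, 27.5], [0, 0, 0], 40], [[-54.6, 0, 31.5], [0, 0, 0], 40], [[-61.5, 0, 35.5], [0, 0, 0], 40], [[-66.7, 0, 38.5], [0, 0, 0], 40], [[-69.3, 0, 40], [0, 0, 0], 40]]}}

```text
time_s: 8.78
position: [0.495, 0.2098, 0.015]
eef_rot: [0.62, 0.741, -0.166, 0.198]
contact_force: [-0.8, 0.9, 0.1]
gripper_width: 0.0398
gripper_force: 0.3
```

```bash
python3 chk.py .4999 .178 -80 pics/c2.png 2>/dev/null; python3 -c "
from h import *
print(now()[1].round(3))"
```

```text
top [0.4999 0.1776] 67
0.62 [234.9, 232.7]
side [0.5153 0.168 ] 2
t 8.775 tip [0.4957 0.2059 0.008 ] F [-0.83  0.9   0.07] [ 0.55  0.76  1.7  -0.59  0.98  0.78]
[[-0.153  0.984  0.089]
 [ 0.852  0.177 -0.492]
 [-0.5    0.    -0.866]]
```

>>> {"name": "arm_command", "arguments": {"commands": [[[-2.6, 0, 1.5], [0, 0, 0], 40], [[-6.9, 0, 4], [0, 0, 0], 40], [[-13, 0, 7.5], [0, 0, 0], 40], [[-20.8, 0, 12], [0, 0, 0], 40], [[-28.6, 0, 16.5], [0, 0, 0], 40], [[-36.4, 0, 21], [0, 0, 0], 40], [[-44.2, 0, 25.5], [0, 0, 0], 40], [[-52, 0, 30], [0, 0, 0], 40], [[-59.8, 0, 34.5], [0, 0, 0], 40], [[-67.5, 0, 39], [0, 0, 0], 40], [[-75.3, 0, 43.5], [0, 0, 0], 40], [[-80.5, 0, 46.5], [0, 0, 0], 40]]}}

```text
time_s: 10.48
position: [0.5114, 0.1181, 0.0149]
eef_rot: [0.62, 0.741, -0.166, 0.198]
contact_force: [-0.0, -0.2, -0.2]
gripper_width: 0.0401
gripper_force: 0.4
```

>>> {"name": "arm_command", "arguments": {"commands": [[[-6, 0, 3.5], [0, 0, 0], 40], [[-12, 0, 7], [0, 0, 0], 40], [[-19, 0, 11], [0, 0, 0], 40], [[-26, 0, 15], [0, 0, 0], 40], [[-33.8, 0, 19.5], [0, 0, 0], 40], [[-40.7, 0, 23.5], [0, 0, 0], 40], [[-47.6, 0, 27.5], [0, 0, 0], 40], [[-54.6, 0, 31.5], [0, 0, 0], 40], [[-61.5, 0, 35.5], [0, 0, 0], 40], [[-68.4, 0, 39.5], [0, 0, 0], 40], [[-73.6, 0, 42.5], [0, 0, 0], 40], [[-76.2, 0, 44], [0, 0, 0], 40]]}}

```text
time_s: 11.98
position: [0.527, 0.0317, 0.0149]
eef_rot: [0.62, 0.741, -0.166, 0.198]
contact_force: [-0.5, 1.3, 0.2]
gripper_width: 0.0401
gripper_force: 0.4
```

```bash
python3 chk.py .532 .001 -80 pics/c3.png 2>/dev/null; python3 -c "
from h import *
print(now()[1].round(3))"
```

```text
top [ 0.5327 -0.0013] 58
0.86 [317.6, 221.2]
side [0.5179 0.0071] 4
t 11.975 tip [0.5277 0.0278 0.008 ] F [-0.49  1.26  0.15] [ 0.23  0.7   1.84 -0.77  0.8   0.66]
[[-0.153  0.984  0.089]
 [ 0.852  0.177 -0.492]
 [-0.5    0.    -0.866]]
```

View pics/top_n.png

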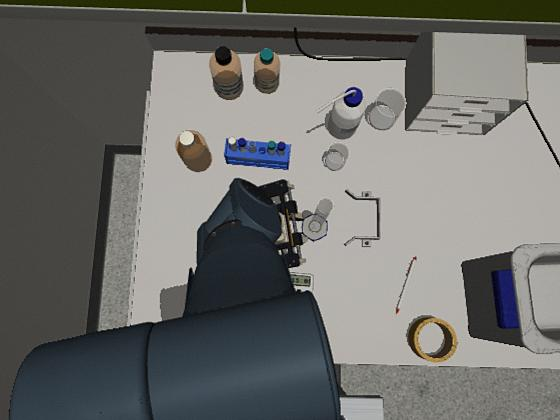

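The top view shows the cylinder upright at (316,227), in line with the guard mouth at (346, 192–245). Beaker and timer have not been disturbed. I'll push about 95 mm more, then creep.

>>> {"name": "arm_command", "arguments": {"commands": [[[-6, 0, 3.5], [0, 0, 0], 40], [[-13, 0, 7.5], [0, 0, 0], 40], [[-20.8, 0, 12], [0, 0, 0], 40], [[-28.6, 0, 16.5], [0, 0, 0], 40], [[-36.4, 0, 21], [0, 0, 0], 40], [[-44.2, 0, 25.5], [0, 0, 0], 40], [[-52, 0, 30], [0, 0, 0], 40], [[-59.8, 0, 34.5], [0, 0, 0], 40], [[-67.5, 0, 39], [0, 0, 0], 40], [[-75.3, 0, 43.5], [0, 0, 0], 40], [[-80.5, 0, 46.5], [0, 0, 0], 40], [[-82.3, 0, 47.5], [0, 0, 0], 40]]}}

```text
time_s: 13.68
position: [0.5438, -0.0618, 0.0148]
eef_rot: [0.62, 0.741, -0.166, 0.198]
contact_force: [-0.2, 0.8, -0.3]
gripper_width: 0.0402
gripper_force: 0.4
```

```bash
python3 chk.py .55 -.096 -80 pics/c4.png 2>/dev/null
```

```text
top [ 0.549  -0.0948] 47
0.79 [358.0, 212.9]
side [ 0.544  -0.0923] 25
t 13.675 tip [ 0.5445 -0.0657  0.0079] F [-0.19  0.83 -0.28] [ 0.05  0.69  1.85 -0.85  0.72  0.56]
```

View pics/c4.png

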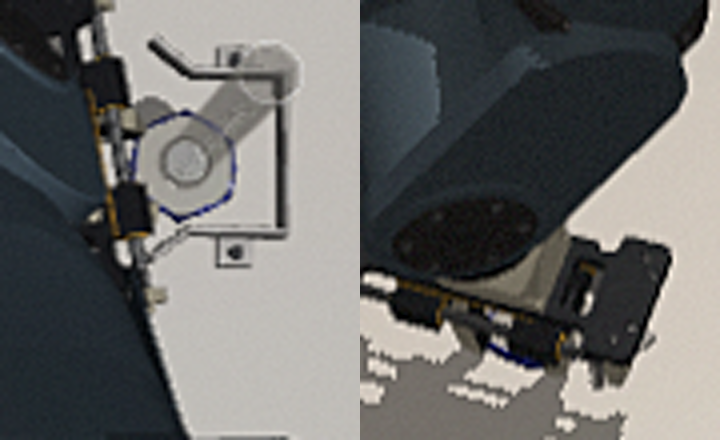

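The foot is inside the guard, upright at (0.549, -0.095), with about 24 mm to go to the back strip. Now the slow finish.

>>> {"name": "arm_command", "arguments": {"commands": [[[-2.6, 0, 1.5], [0, 0, 0], 40], [[-5.2, 0, 3], [0, 0, 0], 40], [[-7.8, 0, 4.5], [0, 0, 0], 40], [[-10.4, 0, 6], [0, 0, 0], 40], [[-13, 0, 7.5], [0, 0, 0], 40], [[-14.7, 0, 8.5], [0, 0, 0], 40], [[-16, 0, 9.2], [0, 0, 0], 40], [[-17.3, 0, 10], [0, 0, 0], 40], [[-17.3, 0, 10], [0, 0, 0], 40]]}}

```text
time_s: 15.0
position: [0.5473, -0.0812, 0.0149]
eef_rot: [0.62, 0.741, -0.166, 0.198]
contact_force: [-0.5, -0.2, -0.9]
gripper_width: 0.0398
gripper_force: 0.2
```

>>> {"name": "arm_command", "arguments": {"commands": [[[-0.9, 0, 0.5], [0, 0, 0], 40], [[-1.7, 0, 1], [0, 0, 0], 40], [[-1.7, 0, 1], [0, 0, 0], 40]]}}

```text
time_s: 15.38
position: [0.5476, -0.0831, 0.0149]
eef_rot: [0.62, 0.741, -0.166, 0.198]
contact_force: [0.9, 0.4, 0.1]
gripper_width: 0.0403
gripper_force: 0.3
```

```bash
python3 chk.py .553 -.117 -80 pics/c5.png 2>/dev/null
```

```text
top [ 0.5528 -0.116 ] 49
0.81 [370.9, 214.1]
side [ 0.5474 -0.1139] 30
0.61 [316.2, 176.5]
t 15.375 tip [ 0.5483 -0.087   0.0079] F [0.87 0.37 0.13] [ 0.01  0.69  1.85 -0.87  0.7   0.54]
```

View pics/c5.png

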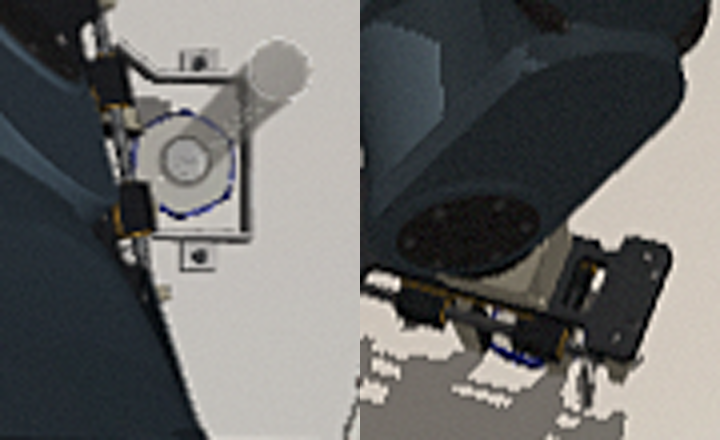

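The foot edge is about 3 mm short of the back strip. I'll creep on until the force rises.

>>> {"name": "arm_command", "arguments": {"commands": [[[-0.9, 0, 0.5], [0, 0, 0], 40], [[-1.7, 0, 1], [0, 0, 0], 40], [[-1.7, 0, 1], [0, 0, 0], 40]]}}

```text
time_s: 15.95
position: [0.548, -0.0851, 0.0148]
eef_rot: [0.62, 0.741, -0.166, 0.198]
contact_force: [0.1, 0.7, 0.2]
gripper_width: 0.0399
gripper_force: 0.3
```

>>> {"name": "arm_command", "arguments": {"commands": [[[-0.9, 0, 0.5], [0, 0, 0], 40], [[-0.9, 0, 0.5], [0, 0, 0], 40]]}}

```text
time_s: 16.2
position: [0.5482, -0.0861, 0.0149]
eef_rot: [0.62, 0.741, -0.166, 0.198]
contact_force: [-0.3, 0.3, -0.0]
gripper_width: 0.0401
gripper_force: 0.3
```

```bash
python3 chk.py .553 -.118 -80 pics/c6.png 2>/dev/null
```

```text
top [ 0.5535 -0.1193] 53
0.65 [370.7, 213.2]
side [ 0.5497 -0.1165] 27
t 16.2 tip [ 0.5489 -0.09    0.0079] F [-0.35  0.28 -0.04] [ 0.    0.69  1.85 -0.87  0.7   0.53]
```

>>> {"name": "arm_command", "arguments": {"commands": [[[-0.9, 0, 0.5], [0, 0, 0], 40], [[-0.9, 0, 0.5], [0, 0, 0], 40]]}}

```text
time_s: 16.65
position: [0.5483, -0.0871, 0.0148]
eef_rot: [0.62, 0.741, -0.166, 0.198]
contact_force: [-0.1, 0.6, -0.2]
gripper_width: 0.04
gripper_force: 0.3
```

>>> {"name": "arm_command", "arguments": {"commands": [[[-0.9, 0, 0.5], [0, 0, 0], 40], [[-0.9, 0, 0.5], [0, 0, 0], 40]]}}

```text
time_s: 16.9
position: [0.5485, -0.0881, 0.0149]
eef_rot: [0.62, 0.741, -0.166, 0.198]
contact_force: [0.0, -0.1, 0.6]
gripper_width: 0.04
gripper_force: 0.3
```

```bash
python3 chk.py .553 -.12 -80 pics/c7.png 2>/dev/null
```

```text
top [ 0.5538 -0.1216] 46
0.7 [373.1, 212.9]
side [ 0.5501 -0.1191] 29
0.51 [318.2, 175.4]
t 16.9 tip [ 0.5492 -0.092   0.0079] F [ 0.04 -0.07  0.65] [-0.    0.69  1.85 -0.87  0.7   0.53]
```

View pics/c7.png

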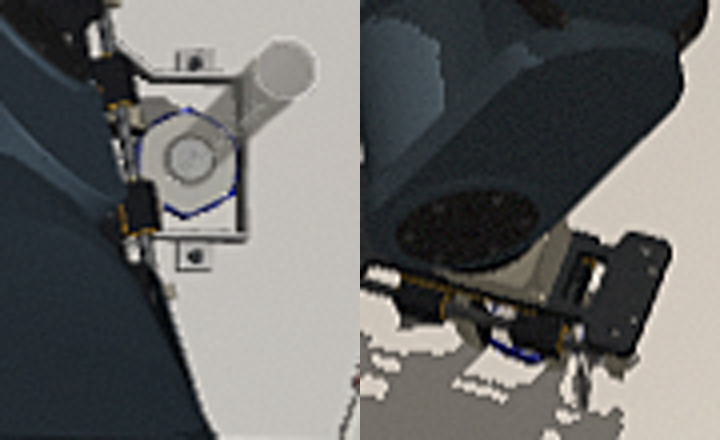

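The foot's edge now seems to meet the back strip. Two more 1 mm nudges should show a force when it seats.

>>> {"name": "arm_command", "arguments": {"commands": [[[-0.9, 0, 0.5], [0, 0, 0], 40], [[-0.9, 0, 0.5], [0, 0, 0], 40]]}}

```text
time_s: 17.35
position: [0.5488, -0.0889, 0.0148]
eef_rot: [0.62, 0.741, -0.166, 0.198]
contact_force: [0.3, 2.4, 0.8]
gripper_width: 0.0401
gripper_force: 1.4
```

```bash
python3 chk.py .553 -.12 -80 pics/c8.png 2>/dev/null
```

```text
top [ 0.5538 -0.1223] 51
0.92 [371.5, 209.3]
side [ 0.5503 -0.1188] 27
0.47 [319.5, 177.4]
t 17.35 tip [ 0.5495 -0.0928  0.0079] F [0.26 2.35 0.81] [-0.01  0.69  1.85 -0.87  0.7   0.53]
```

Contact confirmed: 2.4 N, with the foot stopped. Now back straight off and rise.

>>> {"name": "arm_command", "arguments": {"commands": [[[1, 0, -0.6], [0, 0, 0], 40], [[3, 0, -1.7], [0, 0, 0], 40], [[8, 0, -4.6], [0, 0, 0], 40], [[17, 0, -10], [0, 0, 0], 40], [[30, 0, -17.5], [0, 0, 0], 40], [[45, 0, -26], [0, 0, 0], 40], [[60, 0, -35], [0, 0, 0], 40], [[60, 0, -35], [0, 0, 0], 40], [[45, 0, -61], [0, 0, 0], 40], [[25, 0, -95], [0, 0, 0], 40], [[5, 0, -130], [0, 0, 0], 40], [[5, 0, -130], [0, 0, 0], 40]]}}

```text
time_s: 19.05
position: [0.5378, -0.0209, 0.1277]
eef_rot: [0.62, 0.741, -0.164, 0.2]
contact_force: [-0.1, 0.4, 0.3]
gripper_width: 0.0399
gripper_force: 0.0
```

```bash
python3 chk.py .553 -.12 -80 pics/c9.png 2>/dev/null
python3 - <<'E'
from h import *
for c in("top","side"):
    for n in["reagent_bottle","beaker","vial","timer"]:
        for r in outline_of(n,c)[:1]:print(c,n,round(r["p"],2),r["at"])
a=cv2.imread("pics/top_n.png")[120:320,230:420];b=cv2.imread("pics/side_n.png")
cv2.imwrite("pics/fin.png",np.hstack([cv2.resize(a,(399,420),interpolation=2),b[:,180:580]]))
E
```

```text
top [ 0.5539 -0.1221] 64
0.84 [372.6, 210.5]
side [ 0.5502 -0.118 ] 59
0.66 [330.3, 166.9]
t 19.05 tip [ 0.5386 -0.0249  0.1207] F [-0.13  0.39  0.32] [ 0.13  0.49  1.83 -0.68  0.91  0.4 ]
top reagent_bottle 0.64 [191.1, 149.9]
top beaker 0.72 [337.2, 158.2]
side reagent_bottle 0.9 [166.1, 218.3]
side beaker 0.57 [264.3, 153.8]
side vial 0.74 [327.3, 255.3]
side timer 0.77 [354.6, 231.5]
```

View pics/fin.png

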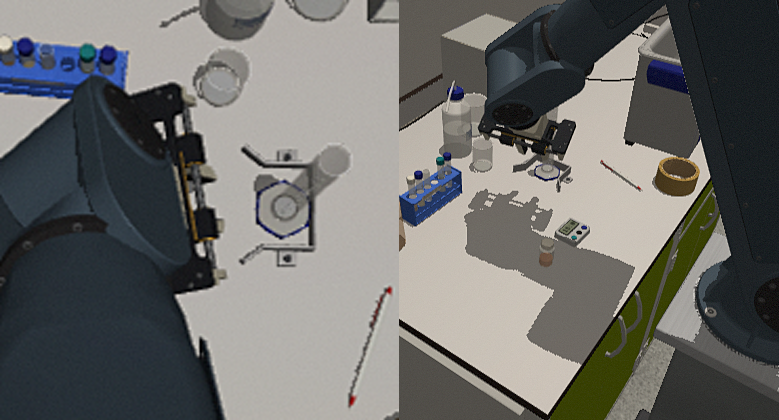

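The cylinder stands upright with its foot against the back strip, the gripper is clear of it, and the other things are where they were.

```bash
python3 -c "
from rig import bot
print(bot.hand_in())"
```

```text
the job is handed in; nothing more can be done
None
```

The cylinder stands upright in the guard with its foot against the back strip, the other things look undisturbed in the pictures, and the job was handed in at about 19 s.

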